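Roll the polishing barrel up the loading apron onto the tumbler's rollers

TASK

Load the tumbler: with the fingertips, roll the black polishing barrel that lies on the bench slowly and steadily up the sloping loading apron, following it all the way so that it never rolls back or runs free, until it drops into its place on both rollers against the rear one; then take the hand away. Only push it: do not grip, lift or throw the barrel, and leave the other things on the bench where they are.

Things in the scene. Friction and masses are not known exactly. Their poses are not given: they have to be found in the camera images.
- tumbler: Barrel tumbler, grey sheet steel, fixed. Origin on the bench, midway between its two rollers and along them; x level in the loading direction (up the apron), y along the rollers, z up. End plates 4 mm thick, 52 mm high at y = -95, +95 mm, x = -52 to +60 mm. Motor housing behind the rollers: x = +61 to +151 mm, 194 mm wide, 80 mm high. At y = 100 to 120 mm a belt guard, x = 0 to 150 mm, 63 mm high.
- apron: Sloping steel sheet before the rollers, fixed. Origin: middle of its foot edge, upper face, at tumbler x = -247, y = 0, z = 1 mm. x runs up the slope (11 degrees, 0.192 rad), y along the rollers, z square to the sheet. 214 mm long, 182 mm wide; top edge at tumbler x = -37, z = 42 mm, running on to the front roller without a step. Upturned edges 12 mm high, 176 mm apart, flared at the foot.
- front_roller: Front roller, turns freely with slight friction: 10 mm steel shaft, two rubber tyres of 20 mm diameter, 46 mm wide, centred 45 mm either side of the middle. Origin at the middle of its axis, tumbler x = -25 mm, z = 34 mm; it turns about y (the tumbler's y).
- rear_roller: Rear roller, the same as the front one and the barrel's stop; its axis is at tumbler x = +25 mm, z = 34 mm.
- barrel: Black smooth nylon cylinder, 84 mm diameter, 116 mm long, 0.45 to 0.78 kg, lying on the bench 60 to 130 mm before the apron's foot, within 10 mm of tumbler y = 0, skewed up to 0.27 rad. Lid with brass nut (24 mm wide, 14 mm long) on its +y end. Origin: middle of its axis, 42 mm above what it lies on; y is its axis, x and z turn as it rolls. Rolls a little sluggishly, but rolls back down.
- spare_barrel: Smaller spare nylon barrel standing on end beside the tumbler, 64 mm diameter, 88 mm tall plus a brass nut of 14 mm and a stud; leave it. Origin at the centre of its underside.
- shot_jar: Glass jar with a steel lid beside the apron, on the far side, 54 mm diameter, 75 mm tall; leave it. Origin at the centre of its underside.
- sieve_bowl: Round steel bowl on the bench beside the apron's foot, on the far side, 100 mm across, 40 mm tall; leave it. Origin at the centre of its underside.
- seat (a point): Where the middle of the barrel's axis is once it lies in its place on both rollers: tumbler x = 0, y = 0, z = 80 mm; axes as the tumbler's. When the barrel's axis has been rolled past tumbler x = -25 mm (over the front roller) it falls forward by itself about 6 mm down into this place.

How it is judged:
By the outcome, as a careful person would: the job done as asked, in the order asked, and still so for the second after the job is handed in, with the robot touching nothing.
It also fails if it takes over 48 s, if anything falls off the work surface, if the arm or the gripper's body presses on something with over 40 N, if the wrist force passes 120 N, or if a joint passes its speed limit or range.

ROBOT

A 6-joint arm with a two-finger parallel gripper is mounted at the origin on the work surface. World frame = base frame: x ahead of the robot, y to its left, z up, the work surface at z = 0. Lengths are in mm, angles in rad, forces in N, time in s.
With the tool pointing down it reaches from about 275 to 750 mm from the base axis. Payload 10.2 kg.
Tool frame: the origin (TCP) lies at the very end of the fingers, on their centre line; the grasp point (between the pads) lies 19 mm behind it; z points along the fingers, y is the line along which they close (so a half turn about z gives the same grasp; the last joint's range is limited). The gripper opens to 85 mm and grips with 20 to 120 N. Pads are 22 mm wide; open, the fingers measure 114 mm over their backs; the gripper's body (76 mm by 85 mm) begins 54 mm behind the grasp point. The pads swing forward as they close: fully open they stand 13 mm farther back than shut.
Start: joints at [-1.402, 0.313, 1.498, -0, 1.331, -0.223], TCP at [200.461, -485.228, 231.294] pointing down, gripper open.
Joint ranges: [-2.94, 2.94], [-0.97, 2.17], [0.19, 2.56], [-1.23, 4.37], [0.02, 3.11], [-2.88, 2.88]. Speed limits (rad/s): [2.39, 2.39, 3.01, 3.14, 3.14, 3.14].

INTERFACE

Orientations are given as a unit quaternion [w, x, y, z].
In Python, from rig import * gives the robot as it stands. The module is installed in compiled form; this text tells all that it offers.
- The arm moves only by the shell command python3 -m crank 'ROWS' [FORCE]. ROWS is JSON, a list that holds one entry, the list of rows, each a list of 7 numbers: the shift along the tool's x, y, z in units of 25 mm (1.0 is 25 mm), then the turn, a rotation vector about the tool's x, y, z in units of 8 degrees (1.0 is 8 degrees), then the finger opening in mm, from 0 to 85.4. A call has exactly 8 rows; each row shifts and turns the commanded pose from where the row before left it, along the tool's axes as they then stand; what a row does not reach is not made up. A row lasts 1/10 s, in which the tool goes at most 50 mm and 8.59 degrees, less where a joint would pass 70% of its speed; a pose out of reach is approached as far as the arm can. A call is refused whole if a number of a shift passes 1 or a number of a turn 1, either way. A call with a gripper value outside its range is refused whole. The fingers move at their own pace and stop on an object; FORCE is the grip in N (left out, the last holds). Time passes only in rows, so rows that do not move let the fingers close, or fill a call up. It gives the time, the measured TCP pose, the force, the opening and the grip force at its end, in the units of the state.
- sense(): the state, without advancing time (a new reading comes with each control period).
- capture(name): name is "scene" or "top" or "wrist"; returns the picture (384x512x3 uint8, blue, green, red); there is no depth.
- camera_model(name): a dict with "fx", "fy", "cx", "cy" (pixels), "k1" (the pictures are not rectified: a ray, as slopes to the right and down, at radius r is drawn at 1 + k1 r^2 times it, then the intrinsics apply), "world_from_camera" (4x4, takes a point from camera to world coordinates); the wrist camera has in their place "T_tool_cam" (4x4, takes a point from camera to tool coordinates, whose origin is the TCP and whose axes are the flange's). Camera axes: x right, y up, looking along -z (the intrinsics and any distortion apply to the point x, -y, -z); pixel columns grow to the right and rows downward; lengths in mm; the calibration is good to about 2 mm. A picture is of the moment at which its call begins: read the wrist's pose just before it. camera_model takes no time and is no camera call.
- finish_job(): hands the job in; it is judged then, once.
The state is a dict: "time_s": time; "joints": joint angles; "dq": joint speeds; "tau": joint torques, N m; "eef_pos": TCP position; "ee_rot": TCP orientation; "force": force on the tool from outside, world axes, zero at the start; "wrist_torque": the same for the moment, N m; "grip_width": opening from 0.0 (shut) to 1.0 (fully open); "grip_force": force on a finger pad.
Only numpy, scipy, OpenCV 4.12 (cv2) and the standard library are available. Lean on these libraries where they do the work, as an engineer would, in place of code of your own. Each camera call takes 0.05 s, during which the arm holds its last target. There are 200 camera calls.

## Working session

There is one attempt and no reset: what is moved stays moved. The work goes in short steps, Python scripts to look and compute and a shell command to move; the robot and the scene stay as the last step left them, time stands still between calls to the robot, and variables do not carry over. Pictures are saved under pics/ and viewed, at most 10 in all, crops included, and the job is handed in when it is done.

```bash
mkdir -p pics; python3 - <<'E'
from rig import *
import cv2
s=sense();print(s)
for n in("scene","top"):
    cv2.imwrite(f"pics/{n}0.png",cv2.resize(capture(n),(800,600),interpolation=cv2.INTER_CUBIC));print(n,camera_model(n))
print(camera_model("wrist"))
E
```

```text
{'time_s': 0.0, 'joints': array([-1.40239423e+00,  3.13434851e-01,  1.49842041e+00,  1.38162941e-05,
        1.33098928e+00, -2.23404598e-01]), 'dq': array([-4.82830937e-04,  9.67893018e-04,  4.69486298e-06,  7.56022495e-04,
       -1.71505845e-03, -1.51360736e-03]), 'tau': array([-1.38676121e-03, -4.12271118e+01, -2.59742206e+01, -2.58500759e-04,
        4.19580916e-03,  1.10193344e-05]), 'eef_pos': array([ 200.42308372, -484.96968515,  230.74910158]), 'ee_rot': array([-6.25523284e-04,  9.80872359e-01,  1.94651030e-01,  2.39189834e-05]), 'force': array([-0.20533177, -0.18609459, -0.0920313 ]), 'wrist_torque': array([ 0.06104631, -0.02559486,  0.04099624]), 'grip_force': 0.0, 'grip_width': 1.0001053977219805}
scene {'fx': 346.89195579543275, 'fy': 346.89195579543275, 'cx': 253.74241147235296, 'cy': 193.1188932729321, 'k1': -0.049789431581257516, 'world_from_camera': array([[-8.65976098e-02, -7.67888404e-01,  6.34703279e-01,
         1.09188142e+03],
       [ 9.96240116e-01, -6.51192197e-02,  5.71412190e-02,
         8.01135798e+01],
       [-2.54669716e-03,  6.37265162e-01,  7.706404
[... 407 characters left out ...]
  5.94423077e-03,
         1.18906596e+01],
       [ 4.43951430e-03,  1.12294816e-01,  9.93665016e-01,
         8.59771775e+02],
       [ 0.00000000e+00,  0.00000000e+00,  0.00000000e+00,
         1.00000000e+00]])}
{'fx': 308.2897055495771, 'fy': 308.2897055495771, 'cx': 254.3645644322672, 'cy': 188.4192480034637, 'k1': -0.07418580664414803, 'T_tool_cam': array([[-4.81159386e-04,  9.59917235e-01,  2.80283199e-01,
         7.14164673e+01],
       [ 9.99999618e-01,  2.57228525e-04,  8.35730107e-04,
        -1.01164459e+00],
       [ 7.30134899e-04,  2.80283494e-01, -9.59916991e-01,
        -1.43030521e+02],
       [ 0.00000000e+00,  0.00000000e+00,  0.00000000e+00,
         1.00000000e+00]])}
```

View pics/top0.png

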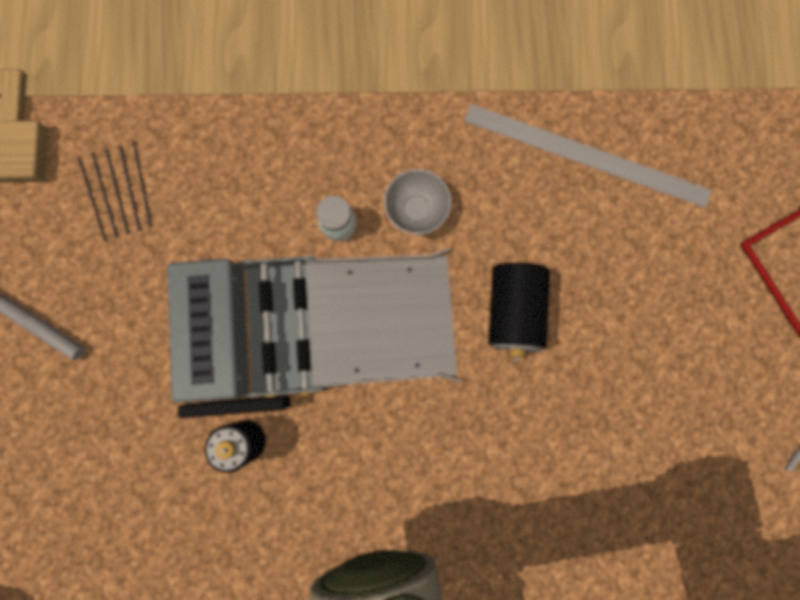

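View pics/scene0.png

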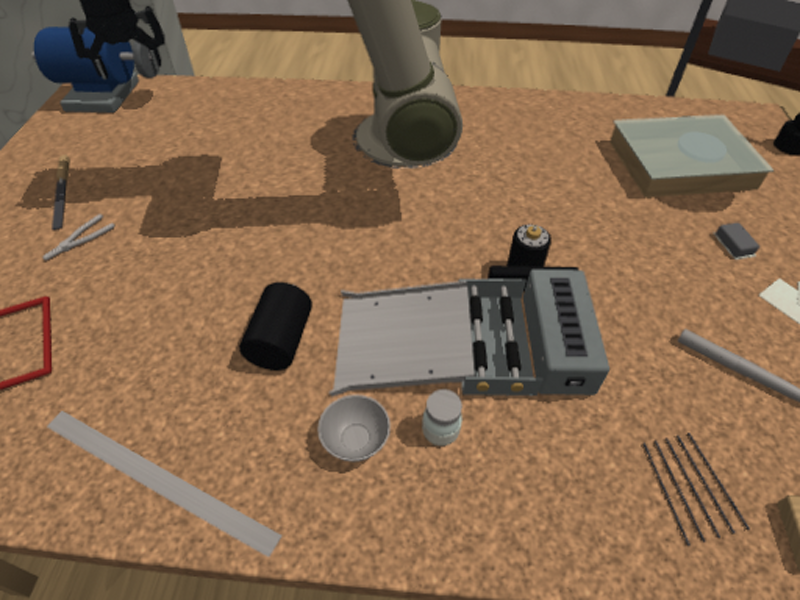

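The top view (800 px wide) shows the tumbler at columns 170–455 with loading direction to image left (world +y). The barrel is at about (519,307) with its brass nut toward the robot. The scene view agrees. I'll enlarge the top view to read off exact pixels.

```bash
python3 - <<'E'
from rig import *
import cv2
im=capture("top")[155:275,100:366]
cv2.imwrite("pics/crop.png",cv2.resize(im,None,fx=3,fy=3,interpolation=cv2.INTER_CUBIC))
E
```

```text
(no output)
```

View pics/crop.png

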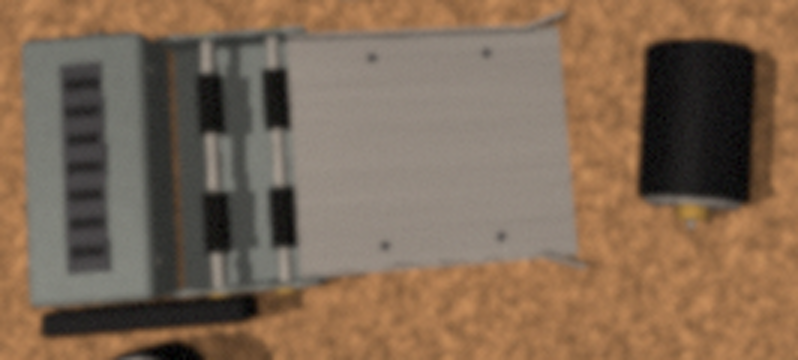

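```bash
cat > h.py <<'E'
import numpy as np, cv2
from rig import *
from scipy.optimize import least_squares
def proj(P,name="top"):
    m=camera_model(name);T=np.linalg.inv(m["world_from_camera"]);P=np.atleast_2d(P)
    c=P@T[:3,:3].T+T[:3,3];a=np.c_[c[:,0],-c[:,1]]/-c[:,2:]
    a=a*(1+m["k1"]*(a**2).sum(1,keepdims=True))
    return a*[m["fx"],m["fy"]]+[m["cx"],m["cy"]]
def R2(t): return np.array([[np.cos(t),-np.sin(t)],[np.sin(t),np.cos(t)]])
def place(L,x,y,t):
    L=np.atleast_2d(np.array(L,float));return np.c_[L[:,:2]@R2(t).T+[x,y],L[:,2]]
def crop(p): return (np.array(p,float)+.5)/3-.5+[100,155]
def cyl(x,y,t,z=42):
    a=np.linspace(0,2*np.pi,120);L=[[42*np.cos(q),s,z+42*np.sin(q)] for q in a for s in(-58,58)]
    return place(L,x,y,t)
def rect(p):
    h=cv2.convexHull(np.float32(p));h=h[:,0]
    return h
E
python3 - <<'E'
from h import *
L=[[151,-97,80],[151,97,80],[25,-45,42],[25,45,42],[-25,-45,42],[-25,45,42],[-247,-88,1],[-247,88,1]]
U=crop([[24,40],[33,304],[210,103],[217,222],[276,99],[283,216],[560,27],[577,255]])
f=lambda p:(proj(place(L,*p))-U).ravel()
r=least_squares(f,[500,100,1.57]);print(r.x,np.round(r.fun.reshape(-1,2),1))
B=crop([[648,44],[754,48],[748,205],[640,194]])
# mid row edges + row extents of silhouette
def g(p):
    u=proj(cyl(*p));o=[]
    m=cv2.convexHull(np.float32(u))
    im=np.zeros((384*4,512*4),np.uint8);cv2.fillConvexPoly(im,np.int32(m*4+2),1)
    M=cv2.moments(im,True);return M["m10"]/M["m00"]/4,M["m01"]/M["m00"]/4,.5*np.arctan2(2*M["mu11"],M["mu20"]-M["mu02"])
img=capture("top");g8=img.max(2);mk=np.zeros(g8.shape,np.uint8);mk[165:226,305:360]=(g8[165:226,305:360]<45)
n,lab,st,_=cv2.connectedComponentsWithStats(mk);k=1+st[1:,4].argmax();print(st[k]);mk=(lab==k).astype(np.uint8)
hull=np.zeros_like(mk);hull[:]=0
for name,m in(("mask",mk),):
    M=cv2.moments(m,True);t=[M["m10"]/M["m00"],M["m01"]/M["m00"],.5*np.arctan2(2*M["mu11"],M["mu20"]-M["mu02"])];print(name,t)
q=np.zeros((1536,2048),np.uint8);cv2.fillConvexPoly(q,np.int32(B*4+2),1);M=cv2.moments(q,True)
t2=[M["m10"]/M["m00"]/4,M["m01"]/M["m00"]/4,.5*np.arctan2(2*M["mu11"],M["mu20"]-M["mu02"])];print("quad",t2)
for t in(t2,t):
    b=least_squares(lambda p:[(a-c)*w for a,c,w in zip(g(p),t,(1,1,30))],[500,-130,1.57],diff_step=3e-3,x_scale=[10,10,.1]);print(b.x,b.fun)
    x,y,th=r.x;d=R2(th).T@(b.x[:2]-[x,y]);print("in tumbler",d,"skew",b.x[2]-th)
E
```

```text
[573.29762646 181.88857277   1.63234198] [[-1.  -0.9]
 [-1.4  1.3]
 [ 0.4 -0.3]
 [-0.1 -0.1]
 [ 0.4 -0.6]
 [ 0.3  0.2]
 [ 0.5  1.2]
 [ 1.1 -1.1]]
[ 314  169   37   53 1778]
mask [332.3363329583802, 194.57199100112487, np.float64(-1.5385626587776666)]
quad [332.76165232878554, 196.07964244908933, np.float64(-1.5517788935053964)]
[ 594.18228018 -156.67555684    4.65798228] [ 0.00112818 -0.04464605 -0.02381604]
in tumbler [-3.39207662e+02 -2.11133718e-02] skew 3.025640302455583
[ 597.57709791 -155.71874736    4.64788229] [ 0.00362862  0.00691766 -0.03181138]
in tumbler [-338.4614688    -3.46835387] skew 3.0155403106377077
```

```bash
python3 -m crank '[[[1,-0.17,0.25,0,0,0,65],[1,-0.17,0.25,0,0,0,65],[1,-0.17,0.25,0,0,0,65],[1,-0.17,0.25,0,0,0,65],[1,-0.17,0.25,0,0,0,65],[1,-0.17,0.25,0,0,0,65],[1,-0.17,0.25,0,0,0,65],[1,-0.17,0.25,0,0,0,65]]]' 20
python3 -m crank '[[[1,-0.17,0.25,0,0,0,65],[1,-0.17,0.25,0,0,0,65],[1,-0.17,0.25,0,0,0,65],[1,-0.17,0.25,0,0,0,65],[1,-0.17,0.25,0,0,0,65],[1,-0.17,0.25,0,0,0,65],[1,-0.17,0.25,0,0,0,65],[1,-0.17,0.25,0,0,0,65]]]'
python3 -m crank '[[[0,0,0.2,0,0,-1,65],[0,0,0.2,0,0,-1,65],[0,0,0.2,0,0,-1,65],[0,0,0.2,0,0,-1,65],[0,0,0.2,0,0,-1,65],[0,0,0.2,0,0,-1,65],[0,0,0.2,0,0,-1,65],[0,0,0.2,0,0,-1,65]]]'
cat >> h.py <<'E'
TUM=(573.3,181.9,1.632)
from scipy.spatial.transform import Rotation as Ro
def where():
    s=sense();w=s["ee_rot"];R=Ro.from_quat(np.r_[w[1:],w[0]]).as_matrix();p=s["eef_pos"]
    d=R2(TUM[2]).T@(p[:2]-TUM[:2])
    print("t",s["time_s"],"TCP tumbler",np.round(d,1),"z",round(p[2],1),"heading rel",round(np.arctan2(R[1,0],R[0,0])-TUM[2],3),"tilt",np.round(R[:2,2],3),"F",np.round(s["force"],1),"w",s["grip_width"])
E
python3 -c "
from h import *
where()"
```

```text
time_s: 1.0
eef_pos: [373.1, -376.7, 180.9]
ee_rot: [-0.0, 0.981, 0.195, -0.0]
force: [0.5, 0.5, 0.4]
grip_width: 0.759
grip_force: 0.0
time_s: 1.8
eef_pos: [545.0, -268.9, 130.8]
ee_rot: [-0.0, 0.981, 0.195, -0.0]
force: [-0.0, -0.3, -0.1]
grip_width: 0.761
grip_force: 0.0
time_s: 2.6
eef_pos: [544.1, -269.6, 90.9]
ee_rot: [-0.0, 0.727, 0.687, -0.0]
force: [-0.2, -0.1, -0.2]
grip_width: 0.76
grip_force: 0.0
t 2.6 TCP tumbler [-448.9   56.8] z 90.9 heading rel -0.117 tilt [-0.  0.] F [-0.2 -0.1 -0.2] w 0.7599277016933331
```

```bash
python3 -m crank '[[[0.2,0.23,0.35,0,0,0,65],[0.2,0.23,0.35,0,0,0,65],[0.2,0.23,0.35,0,0,0,65],[0.2,0.23,0.35,0,0,0,65],[0.2,0.23,0.35,0,0,0,65],[0.2,0.23,0.35,0,0,0,65],[0.2,0.23,0.35,0,0,0,65],[0.2,0.23,0.35,0,0,0,65]]]'
python3 - <<'E'
from h import *
where()
a=capture("scene")[150:290,100:330];b=capture("top")[150:290,240:420]
a=cv2.resize(a,None,fx=2,fy=2);b=cv2.resize(b,None,fx=1.9,fy=2)
cv2.imwrite("pics/c2.png",np.hstack([a,b[:280]])[:, :800])
E
```

```text
time_s: 3.4
eef_pos: [593.1, -232.1, 20.5]
ee_rot: [-0.0, 0.729, 0.685, -0.0]
force: [0.7, -0.3, 0.3]
grip_width: 0.761
grip_force: 0.0
t 3.4 TCP tumbler [-414.5    5.6] z 20.5 heading rel -0.123 tilt [-0.  0.] F [ 0.7 -0.3  0.3] w 0.7613529503845916
```

View pics/c2.png

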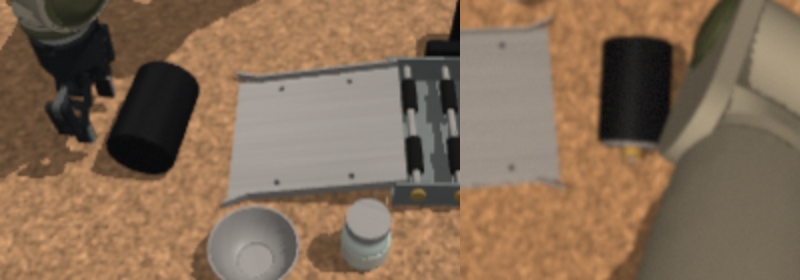

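```bash
python3 -m crank '[[[0.1,0,0,0,0,0,65],[0.1,0,0,0,0,0,65],[0.1,0,0,0,0,0,65],[0.1,0,0,0,0,0,65],[0.1,0,0,0,0,0,65],[0.1,0,0,0,0,0,65],[0.1,0,0,0,0,0,65],[0.1,0,0,0,0,0,65]]]'
python3 -m crank '[[[0.1,0,0,0,0,-0.11,65],[0.1,0,0,0,0,-0.11,65],[0.1,0,0,0,0,-0.11,65],[0.1,0,0,0,0,-0.11,65],[0.1,0,0,0,0,-0.11,65],[0.1,0,0,0,0,-0.11,65],[0.1,0,0,0,0,-0.11,65],[0.1,0,0,0,0,-0.11,65]]]'
python3 - <<'E'
from h import *
where()
a=capture("scene")[150:290,100:330];b=capture("top")[150:290,240:420]
a=cv2.resize(a,None,fx=2,fy=2);b=cv2.resize(b,None,fx=1.9,fy=2)
cv2.imwrite("pics/c3.png",np.hstack([a,b[:280]])[:, :800])
E
```

```text
time_s: 4.3
eef_pos: [593.8, -212.4, 21.3]
ee_rot: [-0.0, 0.729, 0.685, 0.0]
force: [0.1, 0.4, -0.1]
grip_width: 0.758
grip_force: 0.0
time_s: 5.1
eef_pos: [594.0, -192.4, 21.3]
ee_rot: [-0.0, 0.685, 0.729, 0.0]
force: [0.4, -0.8, -0.8]
grip_width: 0.758
grip_force: 0.1
t 5.1 TCP tumbler [-374.9    2.3] z 21.3 heading rel 0.001 tilt [-0.  0.] F [ 0.4 -0.8 -0.8] w 0.7582462321871265
```

View pics/c3.png

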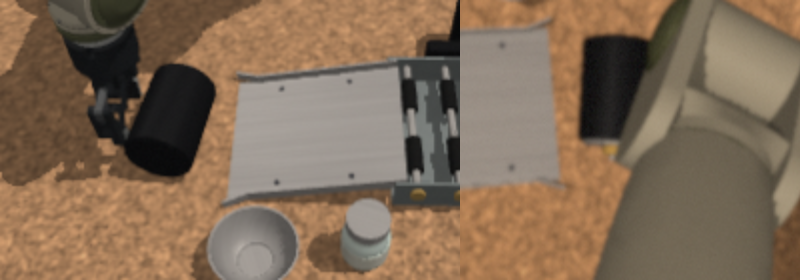

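```bash
cat >> h.py <<'E'
def front(lo=-25,hi=40,guess=-310,y0=-2):
    "fit barrel tumbler x and skew from its leading (left) edge in the top view"
    g=capture("top").max(2).astype(float);g=cv2.GaussianBlur(g,(3,3),0)
    def edge(x,k,zc):   # left silhouette edge at rows
        c=place([[x,y0,0]],*TUM)[0];p=proj(cyl(c[0],c[1],TUM[2]+k,zc));h=cv2.convexHull(np.float32(p))[:,0]
        return h
    zc=lambda x: 42 if x<-251 else 1+42/np.cos(.192)+(x+247)*np.tan(.192)
    h=edge(guess,0,zc(guess));v0,v1=h[:,1].min()+8,h[:,1].max()-14;cu=h[:,0].min();rows=np.arange(int(v0),int(v1));obs=[]
    for r in rows:
        seg=g[r,int(cu)-25:int(cu)+40];i=np.where((seg[:-1]>=55)&(seg[1:]<55))[0]
        i=i[0] if len(i) else np.nan
        obs.append(np.nan if np.isnan(i) else int(cu)-25+i+(seg[int(i)]-55)/(seg[int(i)]-seg[int(i)+1]))
    obs=np.array(obs);ok=~np.isnan(obs)
    def pred(p):
        h=edge(p[0],p[1],zc(p[0]));im=[]
        for r in rows[ok]:
            a=h;b=np.roll(h,-1,0);m=(a[:,1]<=r)!=(b[:,1]<=r)
            t=(r-a[m,1])/(b[m,1]-a[m,1]);im.append((a[m,0]+t*(b[m,0]-a[m,0])).min())
        return np.array(im)
    s=least_squares(lambda p:pred(p)-obs[ok],[guess,0],loss="soft_l1",x_scale=[10,.1],diff_step=1e-3)
    print("barrel x %.1f skew %.3f n %d res %.2f"%(s.x[0],s.x[1],ok.sum(),np.median(abs(pred(s.x)-obs[ok]))));return s.x
E
python3 -c "
from h import *
where();front(guess=-320)"
```

```text
t 5.2 TCP tumbler [-374.7    2.3] z 21.3 heading rel 0.001 tilt [-0.  0.] F [0.2 0.2 1. ] w 0.7609452089995109
barrel x -318.4 skew 0.000 n 34 res 1.17
```

```bash
sed -i 's/lambda p:pred(p)-obs\[ok\],\[guess,0\],loss="soft_l1",x_scale=\[10,.1\],diff_step=1e-3)/lambda p:pred([p[0],p[1]-1])-obs[ok],[guess,1.],loss="soft_l1",x_scale=[10,.1],diff_step=3e-3);s.x[1]-=1/' h.py
python3 -c "
from h import *
where();front(guess=-320)"
```

```text
t 5.25 TCP tumbler [-374.9    2.3] z 21.3 heading rel -0.0 tilt [-0.  0.] F [ 0.4 -0.3  0.5] w 0.76351245895271
barrel x -315.6 skew -0.146 n 34 res 0.06
```

```bash
python3 -m crank '[[[0.08,0,0,0,0,0,65],[0.08,0,0,0,0,0,65],[0.08,0,0,0,0,0,65],[0.08,0,0,0,0,0,65],[0.08,0,0,0,0,0,65],[0.08,0,0,0,0,0,65],[0.08,0,0,0,0,0,65],[0.08,0,0,0,0,0,65]]]'
python3 -c "
from h import *
where();front(guess=-305)"
```

```text
time_s: 6.1
eef_pos: [593.0, -176.5, 21.3]
ee_rot: [0.0, 0.685, 0.728, 0.0]
force: [-0.3, 0.2, 0.1]
grip_width: 0.763
grip_force: 0.1
t 6.1 TCP tumbler [-358.9    2.2] z 21.3 heading rel -0.0 tilt [0. 0.] F [-0.3  0.2  0.1] w 0.7632478433839069
barrel x -303.6 skew -0.150 n 34 res 0.04
```

```bash
python3 -m crank '[[[0.08,0,0,0,0,0,65],[0.08,0,0,0,0,0,65],[0.08,0,0,0,0,0,65],[0.08,0,0,0,0,0,65],[0.08,0,0,0,0,0,65],[0.08,0,0,0,0,0,65],[0.08,0,0,0,0,0,65],[0.08,0,0,0,0,0,65]]]'
python3 - <<'E'
from h import *
where();front(guess=-290)
a=capture("scene")[170:270,130:260];b=capture("wrist")
a=cv2.resize(a,None,fx=3,fy=3);b=cv2.resize(b,(400,300))
cv2.imwrite("pics/c4.png",np.hstack([a,b]))
E
```

```text
time_s: 6.95
eef_pos: [592.0, -160.5, 21.3]
ee_rot: [0.0, 0.685, 0.728, -0.0]
force: [0.2, -0.9, -0.7]
grip_width: 0.76
grip_force: 0.0
t 6.95 TCP tumbler [-342.9    2.2] z 21.3 heading rel -0.0 tilt [ 0. -0.] F [ 0.2 -0.9 -0.7] w 0.7596295340356555
barrel x -287.6 skew -0.151 n 34 res 0.04
```

View pics/c4.png

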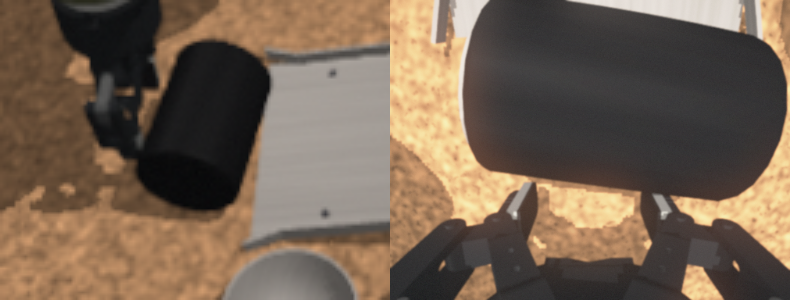

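The wrist view shows the barrel skewed, with its image-right (-y) end nearest the hand. Only the right finger touches it, at about (660,195). Pushing one end on the flat just rolls the barrel without squaring it. I'll open wider and shift toward -y for more leverage, and let the apron foot meet the leading end.

```bash
python3 -m crank '[[[-0.12,0.04,0.0,0,0,0,85],[0,0.15,0,0,0,0,85],[0,0.15,0,0,0,0,85],[0,0.15,0,0,0,0,85],[0.04,0,0,0,0,0,85],[0.08,0,0,0,0,0,85],[0.08,0,0,0,0,0,85],[0.08,0,0,0,0,0,85]]]'
python3 -m crank '[[[0.08,0,0,0,0,0,85],[0.08,0,0,0,0,0,85],[0.08,0,0,0,0,0,85],[0.08,0,0,0,0,0,85],[0.08,0,0,0,0,0,85],[0.08,0,0,0,0,0,85],[0.08,0,0,0,0,0,85],[0.08,0,0,0,0,0,85]]]'
python3 -c "
from h import *
where();front(guess=-270,y0=-8)"
```

```text
time_s: 7.9
eef_pos: [603.9, -155.7, 21.3]
ee_rot: [-0.0, 0.685, 0.728, -0.0]
force: [-0.5, 0.2, 0.5]
grip_width: 0.994
grip_force: 0.0
time_s: 8.7
eef_pos: [603.0, -139.8, 21.3]
ee_rot: [-0.0, 0.685, 0.728, 0.0]
force: [-0.0, -1.1, 1.1]
grip_width: 0.992
grip_force: 0.1
t 8.7 TCP tumbler [-322.9  -10. ] z 21.3 heading rel -0.0 tilt [-0.  0.] F [-0.  -1.1  1.1] w 0.9915812668265284
barrel x -265.0 skew -0.146 n 34 res 0.04
```

```bash
python3 -m crank '[[[0.07,0,0,0,0,0,85],[0.07,0,0,0,0,0,85],[0.07,0,0,0,0,0,85],[0.07,0,0,0,0,0,85],[0.07,0,0,0,0,0,85],[0.07,0,0,0,0,0,85],[0.07,0,0,0,0,0,85],[0.07,0,0,0,0,0,85]]]'
python3 -c "
from h import *
where();front(guess=-252,y0=-8)"
python3 -m crank '[[[0.07,0,0,0,0,0,85],[0.07,0,0,0,0,0,85],[0.07,0,0,0,0,0,85],[0.07,0,0,0,0,0,85],[0.07,0,0,0,0,0,85],[0.07,0,-0.01,0,0,0,85],[0.07,0,-0.01,0,0,0,85],[0.07,0,-0.01,0,0,0,85]]]'
python3 -c "
from h import *
where();front(guess=-242,y0=-8)"
```

```text
time_s: 9.55
eef_pos: [602.2, -125.9, 21.3]
ee_rot: [-0.0, 0.685, 0.728, 0.0]
force: [0.9, -1.2, 0.7]
grip_width: 0.995
grip_force: 0.6
t 9.55 TCP tumbler [-308.9  -10. ] z 21.3 heading rel -0.0 tilt [0. 0.] F [ 0.9 -1.2  0.7] w 0.9953250588771746
barrel x -251.4 skew -0.138 n 35 res 0.03
time_s: 10.4
eef_pos: [601.4, -111.9, 22.1]
ee_rot: [0.0, 0.685, 0.728, 0.0]
force: [0.7, -2.1, 1.6]
grip_width: 0.99
grip_force: 1.6
t 10.4 TCP tumbler [-295.  -10.] z 22.1 heading rel -0.0 tilt [ 0. -0.] F [ 0.7 -2.1  1.6] w 0.9897820601685607
barrel x -240.4 skew -0.087 n 34 res 0.06
```

```bash
python3 -m crank '[[[0.08,0,-0.016,0,0,0,85],[0.08,0,-0.016,0,0,0,85],[0.08,0,-0.016,0,0,0,85],[0.08,0,-0.016,0,0,0,85],[0.08,0,-0.016,0,0,0,85],[0.08,0,-0.016,0,0,0,85],[0.08,0,-0.016,0,0,0,85],[0.08,0,-0.016,0,0,0,85]]]'
python3 - <<'E'
from h import *
where();front(guess=-225,y0=-8)
b=capture("wrist");cv2.imwrite("pics/c5.png",b)
E
```

```text
time_s: 11.25
eef_pos: [600.3, -95.9, 25.3]
ee_rot: [-0.0, 0.685, 0.728, -0.0]
force: [-0.3, -3.9, 2.0]
grip_width: 0.994
grip_force: 1.8
t 11.25 TCP tumbler [-278.9  -10. ] z 25.3 heading rel -0.0 tilt [-0.  0.] F [-0.3 -3.9  2. ] w 0.993636440341672
barrel x -227.2 skew -0.028 n 34 res 0.02
```

View pics/c5.png

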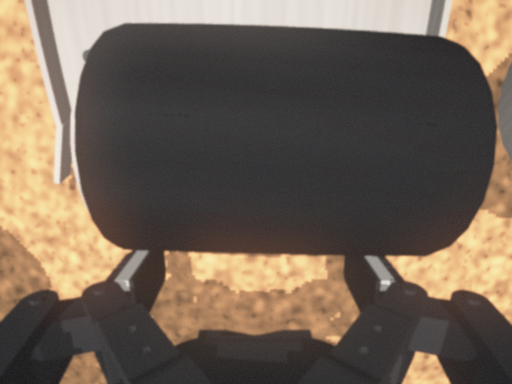

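```bash
cat >> h.py <<'E'
def wproj(P):
    m=camera_model("wrist");s=sense();w=s["ee_rot"];T=np.eye(4);T[:3,:3]=Ro.from_quat(np.r_[w[1:],w[0]]).as_matrix();T[:3,3]=s["eef_pos"]
    T=np.linalg.inv(T@m["T_tool_cam"]);c=P@T[:3,:3].T+T[:3,3];a=np.c_[c[:,0],-c[:,1]]/-c[:,2:]
    a=a*(1+m["k1"]*(a**2).sum(1,keepdims=True));return a*[m["fx"],m["fy"]]+[m["cx"],m["cy"]]
def wpred(x,y,k):
    c=place([[x,y,0]],*TUM)[0];zc=42 if x<-251 else 1+42/np.cos(.192)+(x+247)*np.tan(.192)
    p=wproj(cyl(c[0],c[1],TUM[2]+k,zc));print("y",y,"cols",np.round([p[:,0].min(),p[:,0].max()]),"rows",np.round([p[:,1].min(),p[:,1].max()]))
E
python3 -c "
from h import *
for y in(-5,-10,-15,-20):wpred(-227,y,-.028)"
```

```text
y -5 cols [ 23. 454.] rows [ 36. 265.]
y -10 cols [ 40. 471.] rows [ 36. 265.]
y -15 cols [ 57. 488.] rows [ 35. 265.]
y -20 cols [ 75. 504.] rows [ 35. 264.]
```

```bash
python3 -m crank '[[[0.08,0.03,-0.016,0,0,-0.13,75],[0.08,0.03,-0.016,0,0,-0.13,75],[0.08,0.03,-0.016,0,0,-0.13,75],[0.08,0.03,-0.016,0,0,-0.13,75],[0.08,0.03,-0.016,0,0,-0.13,75],[0.08,0.03,-0.016,0,0,-0.13,75],[0.08,0.03,-0.016,0,0,-0.13,75],[0.08,0.03,-0.016,0,0,-0.13,75]]]'
python3 -c "
from h import *
where();front(guess=-210,y0=-18)"
python3 -m crank '[[[0.09,0,-0.018,0,0,0,75],[0.09,0,-0.018,0,0,0,75],[0.09,0,-0.018,0,0,0,75],[0.09,0,-0.018,0,0,0,75],[0.09,0,-0.018,0,0,0,75],[0.09,0,-0.018,0,0,0,75],[0.09,0,-0.018,0,0,0,75],[0.09,0,-0.018,0,0,0,75]]]'
python3 -c "
from h import *
where();front(guess=-192,y0=-18)"
```

```text
time_s: 12.15
eef_pos: [604.4, -79.3, 28.5]
ee_rot: [0.0, 0.63, 0.777, 0.0]
force: [0.6, -3.7, 2.0]
grip_width: 0.878
grip_force: 1.8
t 12.15 TCP tumbler [-262.6  -15. ] z 28.5 heading rel 0.146 tilt [ 0. -0.] F [ 0.6 -3.7  2. ] w 0.8777730714197188
barrel x -205.3 skew -0.031 n 35 res 0.04
time_s: 13.0
eef_pos: [600.6, -61.6, 32.1]
ee_rot: [0.0, 0.631, 0.776, 0.0]
force: [1.5, -3.8, 2.9]
grip_width: 0.881
grip_force: 2.0
t 13.0 TCP tumbler [-244.8  -12.4] z 32.1 heading rel 0.145 tilt [0. 0.] F [ 1.5 -3.8  2.9] w 0.881302246418333
barrel x -187.5 skew -0.028 n 35 res 0.03
```

```bash
python3 -m crank '[[[0.06,0.06,-0.014,0,0,0,85],[0.06,0.06,-0.014,0,0,0,85],[0.06,0.06,-0.014,0,0,0,85],[0.06,0.06,-0.014,0,0,0,85],[0.06,0.06,-0.014,0,0,0,85],[0.06,0.06,-0.014,0,0,0,85],[0.06,0.06,-0.014,0,0,0,85],[0.06,0.06,-0.014,0,0,0,85]]]'
python3 - <<'E'
from h import *
where();x,k=front(guess=-175,y0=-19)
b=capture("wrist");cv2.imwrite("pics/c6.png",b)
for y in(-15,-20,-25):wpred(x,y,k)
E
```

```text
time_s: 13.85
eef_pos: [610.1, -47.6, 35.0]
ee_rot: [0.0, 0.631, 0.776, -0.0]
force: [-0.3, -1.7, -0.1]
grip_width: 0.993
grip_force: 1.2
t 13.85 TCP tumbler [-231.4  -22.7] z 35.0 heading rel 0.145 tilt [ 0. -0.] F [-0.3 -1.7 -0.1] w 0.9933369132691765
barrel x -181.3 skew 0.143 n 25 res 0.07
y -15 cols [ 40. 466.] rows [ 44. 263.]
y -20 cols [ 58. 482.] rows [ 46. 264.]
y -25 cols [ 75. 497.] rows [ 48. 266.]
```

View pics/c6.png

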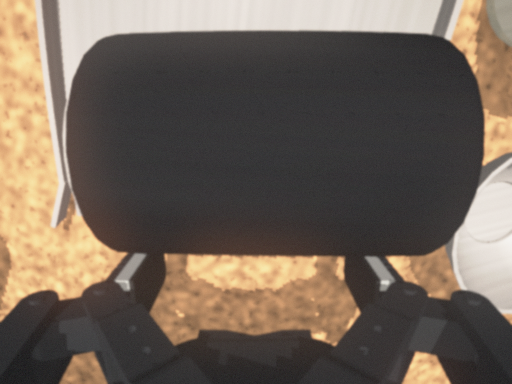

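The wrist view shows the barrel square to the hand on both fingers, spanning columns 65–483, so y ≈ -21 mm at skew 0.145. Rolling along this heading steers it back to the middle.

```bash
for i in 1; do python3 -m crank '[[[0.1,0,-0.019,0,0,0,85],[0.1,0,-0.019,0,0,0,85],[0.1,0,-0.019,0,0,0,85],[0.1,0,-0.019,0,0,0,85],[0.1,0,-0.019,0,0,0,85],[0.1,0,-0.019,0,0,0,85],[0.1,0,-0.019,0,0,0,85],[0.1,0,-0.019,0,0,0,85]]]'; done
python3 -m crank '[[[0.1,0,-0.019,0,0,0,85],[0.1,0,-0.019,0,0,0,85],[0.1,0,-0.019,0,0,0,85],[0.1,0,-0.019,0,0,0,85],[0.1,0,-0.019,0,0,0,85],[0.1,0,-0.019,0,0,0,85],[0.1,0,-0.019,0,0,0,85],[0.1,0,-0.019,0,0,0,85]]]'
python3 -c "
from h import *
where();front(guess=-142,y0=-15)"
python3 -m crank '[[[0.1,0,-0.019,0,0,0,85],[0.1,0,-0.019,0,0,0,85],[0.1,0,-0.019,0,0,0,85],[0.1,0,-0.019,0,0,0,85],[0.1,0,-0.019,0,0,0,85],[0.1,0,-0.019,0,0,0,85],[0.1,0,-0.019,0,0,0,85],[0.1,0,-0.019,0,0,0,85]]]'
python3 - <<'E'
from h import *
where();x,k=front(guess=-122,y0=-10)
b=capture("wrist");cv2.imwrite("pics/c7.png",b)
for y in(-5,-10,-15,-20):wpred(x,y,k)
E
```

```text
time_s: 14.75
eef_pos: [605.8, -27.8, 38.7]
ee_rot: [0.0, 0.631, 0.776, 0.0]
force: [1.2, -3.6, 2.4]
grip_width: 0.995
grip_force: 1.8
time_s: 15.55
eef_pos: [601.7, -8.3, 42.5]
ee_rot: [-0.0, 0.631, 0.776, -0.0]
force: [0.5, -3.6, 2.5]
grip_width: 0.997
grip_force: 1.8
t 15.55 TCP tumbler [-191.5  -16.7] z 42.5 heading rel 0.145 tilt [-0. -0.] F [ 0.5 -3.6  2.5] w 0.9973975212469748
barrel x -137.2 skew 0.042 n 10 res 0.28
time_s: 16.4
eef_pos: [597.6, 11.3, 46.3]
ee_rot: [-0.0, 0.631, 0.776, -0.0]
force: [0.8, -3.0, 1.9]
grip_width: 0.99
grip_force: 1.8
t 16.4 TCP tumbler [-171.8  -13.8] z 46.3 heading rel 0.145 tilt [-0.  0.] F [ 0.8 -3.   1.9] w 0.9898155506597945
barrel x -177.2 skew 0.847 n 3 res 2.29
y -5 cols [ 79. 396.] rows [117. 413.]
y -10 cols [ 90. 408.] rows [119. 415.]
y -15 cols [101. 420.] rows [120. 416.]
y -20 cols [112. 432.] rows [122. 418.]
```

View pics/c7.png

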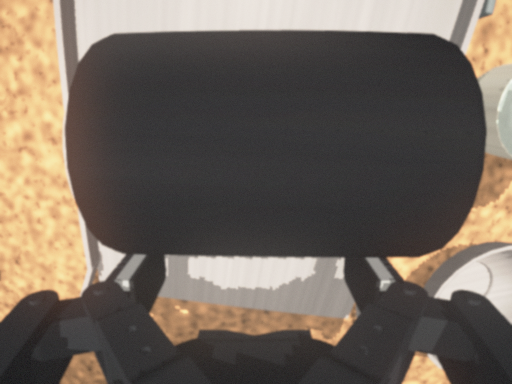

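```bash
python3 -m crank '[[[0.1,0,-0.019,0,0,0,85],[0.1,0,-0.019,0,0,0,85],[0.1,0,-0.019,0,0,0,85],[0.1,0,-0.019,0,0,0,85],[0.1,0,-0.019,0,0,0,85],[0.1,0,-0.019,0,0,0,85],[0.1,0,-0.019,0,0,0,85],[0.1,0,-0.019,0,0,0,85]]]'
python3 -m crank '[[[0.1,0,-0.019,0,0,0,85],[0.1,0,-0.019,0,0,0,85],[0.1,0,-0.019,0,0,0,85],[0.1,0,-0.019,0,0,0,85],[0.1,0,-0.019,0,0,0,85],[0.1,0,-0.019,0,0,0,85],[0.1,0,-0.019,0,0,0,85],[0.1,0,-0.019,0,0,0,85]]]'
python3 -m crank '[[[0.07,-0.04,-0.014,0,0,0.13,85],[0.07,-0.04,-0.014,0,0,0.13,85],[0.07,-0.04,-0.014,0,0,0.13,85],[0.07,-0.04,-0.014,0,0,0.13,85],[0.07,-0.04,-0.014,0,0,0.13,85],[0.07,-0.04,-0.014,0,0,0.13,85],[0.07,-0.04,-0.014,0,0,0.13,85],[0.07,-0.04,-0.014,0,0,0.13,85]]]'
python3 - <<'E'
from h import *
where()
b=capture("wrist");cv2.imwrite("pics/c8.png",b)
for k in(0,.145):
  for x,y in((-75,-5),(-65,-5),(-65,0)):print(x,k);wpred(x,y,k)
E
```

```text
time_s: 17.3
eef_pos: [593.5, 30.9, 50.1]
ee_rot: [-0.0, 0.631, 0.776, -0.0]
force: [0.6, -3.2, 1.6]
grip_width: 0.998
grip_force: 1.8
time_s: 18.1
eef_pos: [589.4, 50.5, 53.9]
ee_rot: [-0.0, 0.631, 0.776, -0.0]
force: [1.3, -3.8, 2.3]
grip_width: 0.996
grip_force: 1.8
time_s: 18.9
eef_pos: [579.4, 63.1, 56.7]
ee_rot: [-0.0, 0.686, 0.728, -0.0]
force: [0.2, -3.5, 3.1]
grip_width: 0.995
grip_force: 1.8
t 18.9 TCP tumbler [-118.9    1.1] z 56.7 heading rel -0.002 tilt [-0.  0.] F [ 0.2 -3.5  3.1] w 0.9945166612676534
-75 0
y -5 cols [ 70. 481.] rows [ 64. 278.]
-65 0
y -5 cols [ 60. 493.] rows [ 34. 257.]
-65 0
y 0 cols [ 42. 476.] rows [ 34. 257.]
-75 0.145
y -5 cols [ 69. 481.] rows [ 41. 296.]
-65 0.145
y -5 cols [ 59. 493.] rows [  9. 276.]
-65 0.145
y 0 cols [ 43. 476.] rows [  9. 276.]
```

View pics/c8.png

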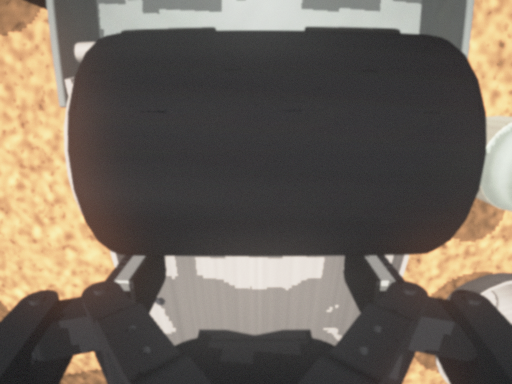

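The wrist view shows the barrel square to the hand and apron, columns 67–486, so y ≈ -5 mm and x ≈ -66 mm. Next is the crest.

```bash
python3 -m crank '[[[0.1,0,-0.019,0,0,0,85],[0.1,0,-0.019,0,0,0,85],[0.1,0,-0.019,0,0,0,85],[0.1,0,-0.019,0,0,0,85],[0.1,0,-0.019,0,0,0,85],[0.1,0,-0.019,0,0,0,85],[0.1,0,-0.019,0,0,0,85],[0.1,0,-0.019,0,0,0,85]]]'
python3 -m crank '[[[0.1,0,-0.019,0,0,0,85],[0.1,0,-0.019,0,0,0,85],[0.1,0,-0.019,0,0,0,85],[0.1,0,-0.019,0,0,0,85],[0.1,0,-0.01,0,0,0,85],[0.1,0,0,0,0,0,85],[0.1,0,0,0,0,0,85],[0.1,0,0,0,0,0,85]]]'
python3 -m crank '[[[0.1,0,0,0,0,0,85],[0.1,0,0,0,0,0,85],[0.1,0,0,0,0,0,85],[0.1,0,0.02,0,0,0,85],[0.1,0,0.02,0,0,0,85],[0.1,0,0.02,0,0,0,85],[0.1,0,0.02,0,0,0,85],[0.1,0,0,0,0,0,85]]]'
python3 - <<'E'
from h import *
where()
b=cv2.resize(capture("wrist"),(400,300));a=cv2.resize(capture("scene")[150:270,210:370],(400,300))
cv2.imwrite("pics/c9.png",np.hstack([a,b]))
E
```

```text
time_s: 19.75
eef_pos: [578.3, 83.1, 60.5]
ee_rot: [-0.0, 0.685, 0.728, -0.0]
force: [1.0, -3.7, 2.1]
grip_width: 0.998
grip_force: 1.8
time_s: 20.55
eef_pos: [577.0, 103.3, 62.5]
ee_rot: [-0.0, 0.685, 0.728, 0.0]
force: [0.4, -1.1, 1.1]
grip_width: 0.991
grip_force: 0.5
time_s: 21.35
eef_pos: [575.9, 123.1, 60.5]
ee_rot: [-0.0, 0.685, 0.728, -0.0]
force: [0.4, 0.6, -0.8]
grip_width: 0.997
grip_force: 0.0
t 21.35 TCP tumbler [-58.9   1. ] z 60.5 heading rel -0.0 tilt [-0.  0.] F [ 0.4  0.6 -0.8] w 0.996692992388059
```

View pics/c9.png

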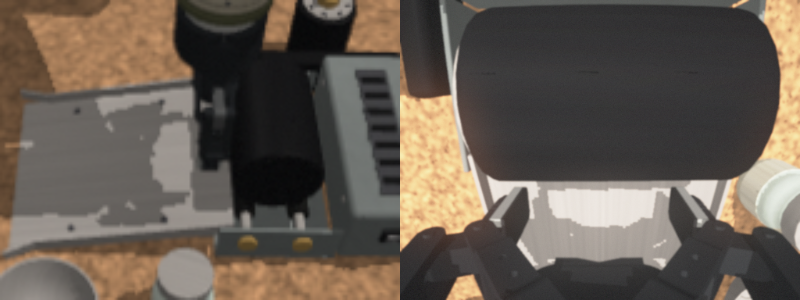

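The barrel sits on both rollers, square, with the fingers already clear behind it. I'll take the hand away backward, then up.

```bash
python3 -m crank '[[[-0.2,0,0,0,0,0,85],[-0.4,0,0,0,0,0,85],[-0.6,0,-0.2,0,0,0,85],[-0.6,0,-0.6,0,0,0,85],[-0.6,0,-1,0,0,0,85],[-0.6,0,-1,0,0,0,85],[-0.4,0,-1,0,0,0,85],[-0.4,0,-1,0,0,0,85]]]'
python3 -m crank '[[[-0.5,0,-0.7,0,0,0,85],[-0.5,0,-0.5,0,0,0,85],[-0.5,0,0,0,0,0,85],[-0.2,0,0,0,0,0,85],[0,0,0,0,0,0,85],[0,0,0,0,0,0,85],[0,0,0,0,0,0,85],[0,0,0,0,0,0,85]]]'
python3 - <<'E'
from h import *
where()
b=cv2.resize(capture("top")[130:320,90:330],(400,300));a=cv2.resize(capture("scene")[140:290,190:390],(400,300))
cv2.imwrite("pics/c10.png",np.hstack([a,b]))
E
```

```text
time_s: 22.25
eef_pos: [581.7, 26.1, 183.1]
ee_rot: [0.001, 0.686, 0.728, 0.0]
force: [0.4, 0.8, -0.1]
grip_width: 0.997
grip_force: 0.0
time_s: 23.05
eef_pos: [584.2, -13.9, 210.3]
ee_rot: [-0.0, 0.685, 0.729, -0.0]
force: [0.6, -0.5, 0.3]
grip_width: 0.993
grip_force: 0.0
t 23.05 TCP tumbler [-196.1    1.1] z 210.3 heading rel 0.0 tilt [-0.  0.] F [ 0.6 -0.5  0.3] w 0.9930065221849017
```

View pics/c10.png

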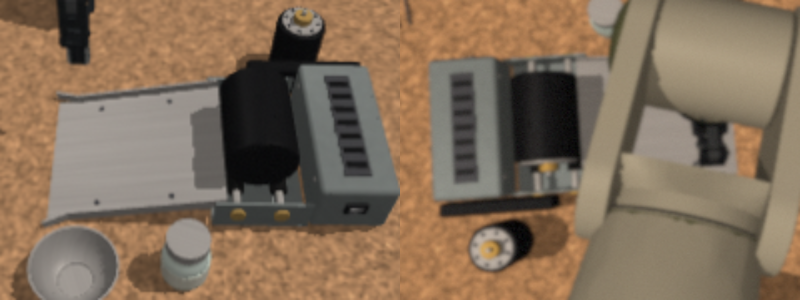

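The barrel rests on both rollers, parallel to them and near the middle. The hand is clear, and the jar, bowl and spare barrel look undisturbed.

```bash
python3 -c "
from rig import *
print(finish_job())"
```

```text
the job is handed in; nothing more can be done
None
```

The barrel is seated on both rollers and the hand is clear; I handed the job in at about 23 s. On the flat bench it may have rolled about 4 mm ahead of the fingers once before stopping, and I backed off a few millimetres there to shift the hand; in the readings taken on the apron it stayed against the fingers.

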